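Lock the lid on the spice grinder and give it a test pulse

TASK

The spice grinder has been washed and its lid is still lying in front of the sink. Put the lid on with its lugs in the two slots, press it down against the seal and turn it clockwise as far as it goes, so that it locks home. Only then slide the orange child lock fully off the start button, press the button all the way down for about half a second and let it up again, leaving the lid locked, the child lock open and everything else on the worktop where it is.

Things in the scene. Friction and masses are not known exactly. Their poses are not given: they have to be found in the camera images.
- grinder: Cream cordless spice grinder; it does not move. Origin on the axis of its round steel bowl, at worktop height; z up, x from the console (in front) to the back, y to its left. Bowl collar 111 mm across, rim 105 mm above the worktop. Console deck 60 mm above the worktop, x = -150 to -55 mm, y = -58 to 58 mm.
- rim (a point): Centre of the bowl's rim, 105 mm above the worktop; axes are the grinder's. The rim, 6 mm thick, is turned in to a 73 mm hole with two slots, 18 mm wide, 86 mm from end to end, on the grinder's x axis (front and back; black bars on the collar). A springy black seal, 95 mm across, stands 7 mm above the rim: 1.5 N per mm, 10.5 N when level with the rim.
- lid: Loose lid, 0.11 to 0.18 kg. Origin: centre of its skirt's underside, z up. White skirt 69 mm in diameter, z = 0 to 14 mm; steel disc 96 mm, z = 14 to 19, domed to 22; dark bar grip on top along its x axis, 60 mm long, 14 thick, z = 21 to 51. Lugs on the skirt at +x and -x under the bar's ends (black marks): 12 mm wide, 40 mm out from the axis, z = 1 to 5.5. Same when turned half round.
- locked_seat (a point): Where the lid's origin is when locked: on the bowl's axis, 96 mm up; x is the lid's x axis when locked: 80 degrees (1.40 rad, +-0.06) clockwise from entry, at the orange dots. The lid enters with its x along the grinder's x. Unlocked on the seal it lies at 97 mm and turns only if pressed below 93.5 mm (7 N; it bottoms at 91 mm). At the end it springs up into pockets that hold it.
- child_lock (a joint): How far the orange child lock has slid, in m, towards the grinder's +y: 0 to 0.004 at the start, over the button; 0.045 fully open. Friction 1.5 N; it stays where it is left. Plate 38.5 mm (x) by 36 mm (y), 67 to 70 mm above the worktop, with an upright fin in its middle: 28 mm along x, 9 mm thick, up to 85 mm above the worktop.
- lock_tab (a point): Middle of the top of the child lock's fin, 85 mm above the worktop; it moves with the child lock. Its axes are the grinder's.
- start_button (a joint): How far the green start button is pressed, in m: 0 up, 0.004 fully down. Sprung: it begins to move at 1.4 N and is fully down at about 5 N.
- button_top (a point): Middle of the top of the start button: 26 mm in diameter, 65.5 mm above the worktop when up, 100 mm in front of the bowl's axis and 22.5 mm to its right; under the child lock at the start. Its axes are the grinder's.
- jigger: Bystander, to be left alone: brass double jigger (hourglass measure), 44 mm across, 90 mm tall.
- cobbler_shaker: Bystander, to be left alone: steel cocktail shaker, 68 mm across, 208 mm tall.
- checker_mill: Bystander, to be left alone: black hand mill with a pale lattice and a brass neck, 61 mm across, 165 mm tall.
- tumbler: Bystander, to be left alone: clear tall cut-glass tumbler, 64 mm across, 150 mm tall.
- muddler: Bystander, to be left alone: dark wooden muddler lying down, 183 mm long.

How it is judged:
By the outcome, as a careful person would: the job done as asked, in the order asked, and still so for the second after the job is handed in, with the robot touching nothing.
It also fails if it takes over 61 s, if anything falls off the work surface, if the arm or the gripper's body presses on something with over 40 N, if the wrist force passes 120 N, or if a joint passes its speed limit or range.

ROBOT

A 7-joint arm with a two-finger parallel gripper is mounted at the origin on a cart in front of the work surface, level with it; the furniture and walls round the work are solid. World frame = base frame: x ahead of the robot, y to its left, z up, the work surface at z = 0. Lengths are in m, angles in rad, forces in N, time in s.
With the tool pointing down it reaches from about 0.35 to 0.9 m from the base axis. Payload 8.1 kg.
Tool frame: the origin (TCP) lies midway between the tips of the shut fingers; the grasp point (between the pads) lies 19 mm behind it; x points along the fingers, z is the direction in which the jaws open and shut, and the axes are right-handed (so a half turn about x gives the same grasp; the last joint's range is limited). The gripper opens to 92 mm and grips with 3 to 60 N. Pads are 19 mm wide; open, the fingers measure 130 mm over their backs; the gripper's body (75 mm by 190 mm) begins 47 mm behind the grasp point.
Start: joints at [-1.281, 0.434, 0.025, 1.573, -0.012, 1.134, -0.075], TCP at [0.239, 0.577, 0.227] pointing down, gripper open.
Joint ranges: [-2.62, 2.62], [-0.44, 2.09], [-1.27, 1.32], [0.08, 2.57], [-1.32, 4.46], [0.12, 2], [-2.74, 2.74]. Speed limits (rad/s): [2.22, 2.22, 3.01, 3.01, 3.14, 3.14, 3.14].

INTERFACE

Orientations are given as a rotation vector (axis times angle).
In Python, from cell import arm, optics, finder gives the robot as it stands.
- The arm moves only by the tool send_rows, never from a script. Its argument "rows" is a list that holds one entry, the list of rows, each a list of 7 numbers: the shift along the tool's x, y, z in mm, then the turn, a rotation vector about the tool's x, y, z in degrees, then the opening in per cent of the stroke, from 0 (shut) to 100 (fully open). A call has exactly 8 rows; each row is the pose to reach, as a shift and turn from the pose commanded when the call began, along the tool's axes at that moment; what a row does not reach only later rows make up. A row lasts 1/10 s, in which the tool goes at most 50 mm and 8.59 degrees, less where a joint would pass 70% of its speed; a pose out of reach is approached as far as the arm can. A call with a gripper value outside its range is refused whole. The fingers move at their own pace and stop on an object; "grip_force" is the grip in N (left out, the last holds). Time passes only in rows, so rows that repeat a pose let the fingers close, or fill a call up. It gives the time, the measured TCP pose, the force and the opening at its end, in the units of the state.
- arm.observe(): the state, without advancing time (a new reading comes with each control period).
- optics.get_image(name): name is "side" or "top"; returns (picture, depth): 420x560x3 uint8, red, green, blue; 420x560 float32, m along the optical axis (not along the pixel's ray), 0 where there is no reading.
- optics.get_calibration(name): a dict with "camera_matrix" (3x3 intrinsics, pixels), "D" ([k1, k2, p1, p2, k3] as OpenCV has them; the pictures are not rectified), "position" and "orientation" of the camera in the world. Camera axes: x right, y up, looking along -z (the intrinsics and any distortion apply to the point x, -y, -z); pixel columns grow to the right and rows downward; lengths in m; the calibration is good to about 2 mm. A picture is of the moment at which its call begins. get_calibration takes no time and is no camera call.
- arm.sign_off(): hands the job in, once; it reports no verdict.
Trained networks look in the newest picture that a camera, given by its name, has taken for a name from the list of things; names that differ only in an ending like _2 or _b are one class to them, and where a whole thing is asked for, a point or a joint stands for the part that bears it (a point fixed in the world has none). Each returns a list of dicts, best first, with "confidence" (0 to 1); they miss things now and then, are a little off and sometimes report something else, mostly with a low value. They report only what shows in the picture. A call takes as long as a camera call.
- finder.search_frame(camera, thing): "bbox" ([left, top, width, height] in pixels, round what is visible of it).
- finder.regions_of(camera, thing): "region" (420x560 bool, what is visible of it) and "bbox" ([left, top, width, height] in pixels, round what is visible of it).
- finder.place_of(camera, thing): "xy" ([column, row] in pixels: a listed point, or the origin of a listed thing).
The state is a dict: "clock": time; "joints": joint angles; "dq": joint speeds; "joint_efforts": joint torques, N m; "position": TCP position; "ee_rot": TCP orientation; "force": force on the tool from outside, world axes, zero at the start; "ft_torque": the same for the moment, N m; "width": opening from 0.0 (shut) to 1.0 (fully open).
Only numpy, scipy, OpenCV 4.12 (cv2) and the standard library are available. Lean on these libraries where they do the work, as an engineer would, in place of code of your own. Each camera call takes 0.05 s, during which the arm holds its last target.

## Working session

There is one attempt and no reset: what is moved stays moved. The work goes in short steps, Python scripts to look and compute and a tool call to move; the robot and the scene stay as the last step left them, time stands still between calls to the robot, and variables do not carry over. Pictures are saved under pics/ and viewed, and the job is handed in when it is done.

Besides the shell and the picture viewer there is one more tool, called after "Emit:" by a JSON object that holds its "method" and its "body", one argument or row to a line. send_rows: Moves the arm, as the interface text tells. Its arguments: {"type":"object","properties":{"rows":{"type":"array"},"grip_force":{"type":"number"}},"required":["rows"]}

```bash
ls; mkdir -p pics
python3 - <<'E'
from cell import arm, optics, finder
import cv2, numpy as np
print(arm.observe())
for c in ["side","top"]:
    im,d=optics.get_image(c); cv2.imwrite(f"pics/{c}0.png",im[:,:,::-1]); np.save(f"{c}_d.npy",d); print(c,optics.get_calibration(c))
    for t in ["lid","rim","lock_tab","button_top","grinder","locked_seat"]:
        print(c,t,[(np.round(r["xy"],1).tolist(),round(r["confidence"],2)) for r in finder.place_of(c,t)][:3])
E
```

```text
pics
{'clock': 0.0, 'joints': array([-1.28064132,  0.43522814,  0.0249731 ,  1.57407466, -0.01157628,
        1.13398816, -0.07509872]), 'dq': array([ 1.03122689e-03, -2.49174091e-04, -7.16848200e-04, -3.72195405e-05,
        1.59042529e-04,  7.69549203e-05,  1.18955331e-03]), 'joint_efforts': array([-1.85976642e-03, -6.67849159e+01,  9.84582715e-01, -3.14463794e+01,
       -6.03700010e-02,  4.30243893e-02,  1.87534156e-04]), 'position': array([0.23907871, 0.57692806, 0.22595045]), 'ee_rot': array([-0.91614229,  1.37103186,  0.91450471]), 'force': array([ 0.26621716, -1.00093989,  0.18475934]), 'ft_torque': array([0.01193928, 0.01183723, 0.01491704]), 'width': 0.9932479014861543}
side {'camera_matrix': array([[407.04592125,   0.        , 285.61363941],
       [  0.        , 407.04592125, 205.5275506 ],
       [  0.        ,   0.        ,   1.        ]]), 'D': array([0.03157401, 0.        , 0.        , 0.        , 0.        ]), 'position': array([ 0.38724251, -1.20599552,  0.50639481]), 'orientation': array([ 1.16394186, -0.12691302, -0.16688334])}
side lid [([226.5, 200.8], 0.55)]
side rim [([295.2, 205.5], 0.87)]
side lock_tab [([259.5, 218.0], 0.63)]
side button_top []
side grinder [([297.0, 244.7], 0.79)]
side locked_seat [([301.5, 210.8], 0.57)]
top {'camera_matrix': array([[455.71872683,   0.        , 275.73483035],
       [  0.        , 455.71872683, 201.30711665],
       [  0.        ,   0.        ,   1.        ]]), 'D': array([0.04457646, 0.        , 0.        , 0.        , 0.        ]), 'position': array([ 0.36507937, -0.20226765,  1.24141285]), 'orientation': array([ 0.17065377, -0.16065011, -1.54465237])}
top lid [([188.2, 267.2], 0.69), ([282.4, 158.7], 0.47)]
top rim [([317.8, 200.0], 0.77)]
top lock_tab [([404.8, 237.3], 0.73), ([321.3, 241.1], 0.65), ([315.7, 206.5], 0.18)]
top button_top []
top grinder []
top locked_seat [([318.0, 202.2], 0.73), ([383.6, 215.7], 0.5)]
```

View pics/side0.png

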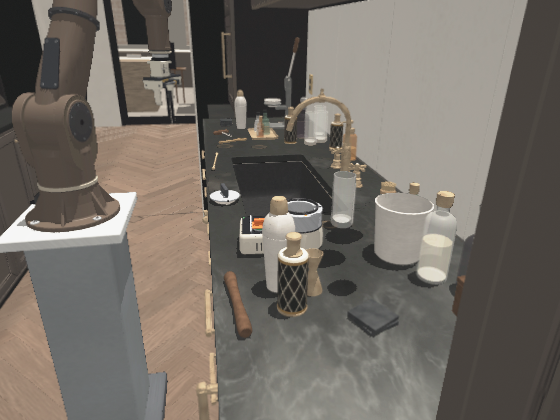

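View pics/top0.png

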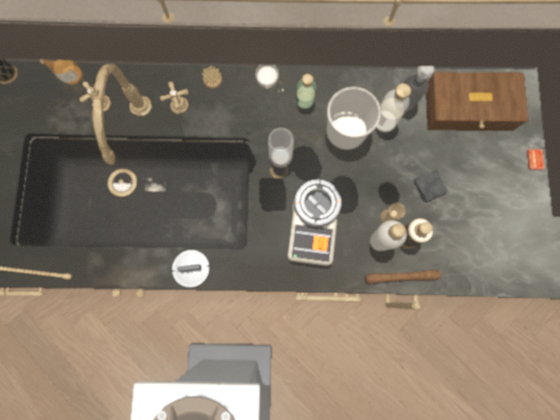

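The side picture shows the grinder at about (285,225), partly behind the shaker and the mill, with the lid at (225,198). In the top picture the bowl is at (318,203), the console and orange plate at (315,243), and the lid at (190,268) with its bar roughly along image x. The tumbler is at (281,145), and the jigger, shaker and mill are at about (400,225).

```bash
cat > h.py <<'E'
import numpy as np, cv2
from scipy.spatial.transform import Rotation as R
from cell import arm, optics, finder
def cal(c):
    k=optics.get_calibration(c); return k["camera_matrix"],np.array(k["D"]),np.array(k["position"]),R.from_rotvec(k["orientation"]).as_matrix()
def ray(c,uv):
    K,D,p,M=cal(c)
    n=cv2.undistortPoints(np.array(uv,float).reshape(-1,1,2),K,D).reshape(-1,2)
    d=np.c_[n[:,0],-n[:,1],-np.ones(len(n))]@M.T
    return p,d
def atz(c,uv,z):
    p,d=ray(c,uv); return p+d*((z-p[2])/d[:,2])[:,None]
def proj(c,P):
    K,D,p,M=cal(c); q=(np.atleast_2d(P)-p)@M; q=q*[1,-1,-1]
    return cv2.projectPoints(q,np.zeros(3),np.zeros(3),K,D)[0].reshape(-1,2)
def cloud(c,d):
    h,w=d.shape; v,u=np.mgrid[:h,:w]; p,r=ray(c,np.c_[u.ravel(),v.ravel()])
    return (p+r*d.reshape(-1,1)).reshape(h,w,3)
E
python3 - <<'E'
from h import *
im=cv2.imread("pics/top0.png"); d=np.load("top_d.npy")
a=cv2.resize(im[180:280,270:370],None,fx=6,fy=6,interpolation=cv2.INTER_CUBIC);cv2.imwrite("pics/gr.png",a)
a=cv2.resize(im[240:300,150:230],None,fx=8,fy=8,interpolation=cv2.INTER_CUBIC);cv2.imwrite("pics/lid.png",a)
P=cloud("top",d)
print("rim",atz("top",[317.8,200],.105),"seat",atz("top",[318,202.2],.096),"tab",atz("top",[321.3,241.1],.085),"lid",atz("top",[188.2,267.2],0))
for (u,v) in [(318,203),(300,203),(336,203),(318,186),(318,221),(315,243),(188,268),(190,256),(190,280),(240,210),(280,270)]: print(u,v,P[v,u].round(4))
for t in ["jigger","cobbler_shaker","checker_mill","tumbler","muddler"]:
    for r in finder.place_of("top",t)[:1]: print(t,r["confidence"],atz("top",r["xy"],0).round(3))
E
```

```text
rim [[ 0.61454824 -0.29966166  0.105     ]] seat [[ 0.61075155 -0.30095122  0.096     ]] tab [[ 0.51205423 -0.31033267  0.085     ]] lid [[0.44524328 0.04084647 0.        ]]
318 203 [ 0.6133 -0.3028  0.0742]
300 203 [ 0.6041 -0.254   0.1133]
336 203 [ 0.6068 -0.3454  0.1088]
318 186 [ 0.6531 -0.3007  0.0981]
318 221 [ 0.5608 -0.3004  0.1022]
315 243 [ 0.5083 -0.2952  0.0734]
188 268 [0.4399 0.0313 0.0507]
190 256 [0.4736 0.0341 0.0196]
190 280 [0.4106 0.03   0.0203]
240 210 [ 0.6429 -0.0756 -0.1962]
280 270 [ 0.4425 -0.2069 -0.0017]
jigger 0.74 [[ 0.59 -0.49  0.  ]]
cobbler_shaker 0.97 [[ 0.526 -0.478  0.   ]]
checker_mill 0.94 [[ 0.544 -0.546  0.   ]]
tumbler 0.96 [[ 0.765 -0.206  0.   ]]
muddler 0.71 [[ 0.426 -0.538  0.   ]]
```

Run:
```python
from h import *
s=arm.observe(); M=R.from_rotvec(s["ee_rot"]).as_matrix(); print(M.round(3))
```

```text
[[ 0.    -0.924  0.383]
 [ 0.     0.383  0.924]
 [-1.    -0.     0.   ]]
```

View pics/gr.png

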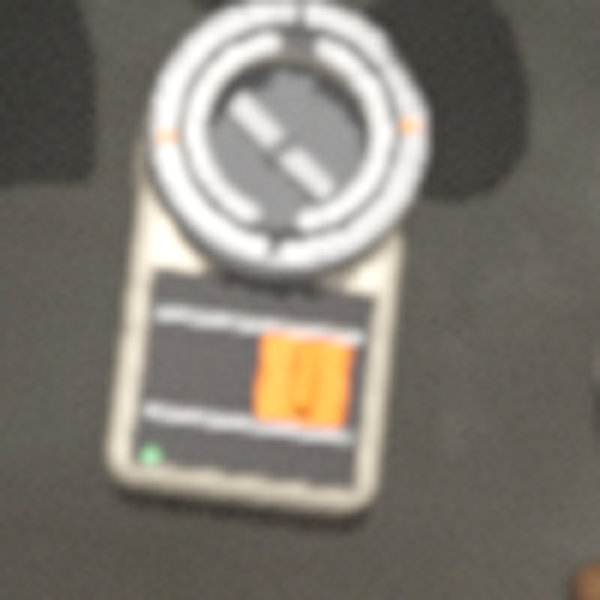

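View pics/lid.png

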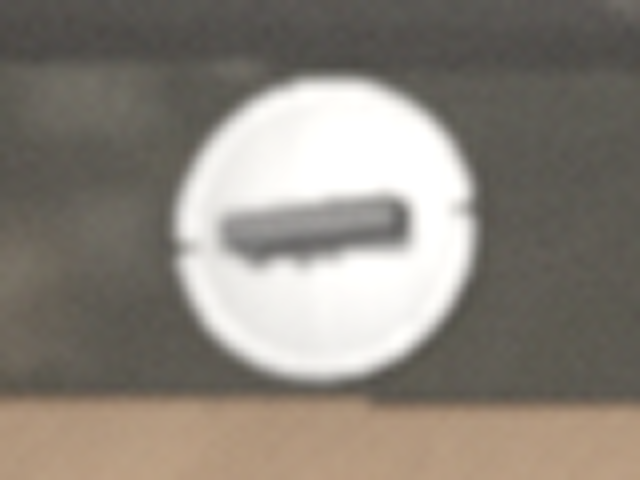

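Run:
```python
from h import *
im=cv2.imread("pics/top0.png"); 
c6=lambda L:[[270+(x+.5)/6-.5,180+(y+.5)/6-.5] for x,y in L]
c8=lambda L:[[150+(x+.5)/8-.5,240+(y+.5)/8-.5] for x,y in L]
def line(a):
    v=a[1]-a[0]; return a.mean(0).round(4),np.degrees(np.arctan2(v[1],v[0])).round(2),np.linalg.norm(v[:2]).round(4)
print("bars",line(atz("top",c6([(276,243),(301,15)]),.105)))
print("dots",line(atz("top",c6([(168,136),(411,125)]),.105)))
print("consL",line(atz("top",c6([(108,455),(140,190)]),.06)))
print("consR",line(atz("top",c6([(378,490),(402,250)]),.06)))
print("rails",line(atz("top",c6([(155,314),(362,338)]),.065)),line(atz("top",c6([(145,408),(352,434)]),.065)))
print("fin",line(atz("top",c6([(303,415),(308,345)]),.085)))
print("plate",atz("top",c6([(262,331),(354,343),(346,428),(252,414)]),.07).round(4))
print("lidmarks",line(atz("top",c8([(185,247),(463,208)]),.017)))
print("bar",line(atz("top",c8([(222,222),(408,206)]),.051)),)
# lid disc fit
hsv=cv2.cvtColor(im,cv2.COLOR_BGR2HSV)
m=((hsv[...,2]>150)&(hsv[...,1]<50)).astype(np.uint8); 
z=np.zeros_like(m); z[245:292,165:215]=m[245:292,165:215]
cs,_=cv2.findContours(z,cv2.RETR_EXTERNAL,cv2.CHAIN_APPROX_NONE); k=max(cs,key=cv2.contourArea)
W=atz("top",k.reshape(-1,2),.017)[:,:2].astype(np.float32); print("lid circ",cv2.fitEllipse(W*1000))
z=np.zeros_like(m); z[175:228,290:345]=m[175:228,290:345]
cs,_=cv2.findContours(z,cv2.RETR_EXTERNAL,cv2.CHAIN_APPROX_NONE); k=max(cs,key=cv2.contourArea)
W=atz("top",k.reshape(-1,2),.105)[:,:2].astype(np.float32); print("collar",cv2.fitEllipse(cv2.convexHull(W)*1000))
d=np.load("top_d.npy");P=cloud("top",d)
# bar points
q=P[255:282,172:208].reshape(-1,3); b=q[(q[:,2]>.04)&(q[:,2]<.06)]; print("bar cloud",len(b),b.mean(0).round(4),cv2.minAreaRect((b[:,:2]*1000).astype(np.float32)))
q=q[(q[:,2]>.012)&(q[:,2]<.028)]; print("disc",cv2.minEnclosingCircle((q[:,:2]*1000).astype(np.float32)))
```

```text
bars (array([ 0.6122, -0.2994,  0.105 ]), np.float64(-6.04), np.float64(0.0999))
dots (array([ 0.6111, -0.2997,  0.105 ]), np.float64(-86.24), np.float64(0.1033))
consL (array([ 0.5346, -0.2318,  0.06  ]), np.float64(-6.06), np.float64(0.1171))
consR (array([ 0.5161, -0.3472,  0.06  ]), np.float64(-6.11), np.float64(0.1051))
rails (array([ 0.5329, -0.2898,  0.065 ]), np.float64(-95.52), np.float64(0.09)) (array([ 0.4917, -0.2856,  0.065 ]), np.float64(-95.99), np.float64(0.0894))
fin (array([ 0.5074, -0.3083,  0.085 ]), np.float64(-4.13), np.float64(0.0299))
plate [[ 0.53   -0.291   0.07  ]
 [ 0.5256 -0.3305  0.07  ]
 [ 0.489  -0.3269  0.07  ]
 [ 0.4942 -0.2868  0.07  ]]
lidmarks (array([0.4422, 0.0324, 0.017 ]), np.float64(-81.02), np.float64(0.0925))
bar (array([0.4443, 0.0291, 0.051 ]), np.float64(-84.09), np.float64(0.06))
lid circ ((442.142578125, 31.993881225585938), (97.48709106445312, 97.76353454589844), 68.82279205322266)
collar ((595.0986938476562, -292.1273498535156), (125.62444305419922, 153.74066162109375), 66.89898681640625)
bar cloud 132 [0.4412 0.031  0.0503] ((441.4755554199219, 31.047813415527344), (14.439507484436035, 58.47984313964844), 8.554058074951172)
disc ((441.26611328125, 31.690078735351562), 48.05715560913086)
```

The top camera and the depth agree. The lid is at (0.442, 0.0315), bar at -81.5° with the expected 97 mm disc. The grinder is at (0.612, -0.2995), yaw -6.05°, and the plate is at y_g = -20 mm. Now the approach.

```bash
cat > go.py <<'E'
import sys
from h import *
def rel(p,yang,cmdR=None,cmdp=None):
    s=arm.observe(); M=R.from_rotvec(s["ee_rot"]).as_matrix(); t=np.array(s["position"])
    a=np.radians(yang); y=np.array([np.cos(a),np.sin(a),0]); x=np.array([0,0,-1.]); z=np.cross(x,y)
    T=np.c_[x,y,z]
    print("clock %.2f"%s["clock"],"pos",(t*1000).round(1),"yang %.2f"%np.degrees(np.arctan2(M[1,1],M[0,1])),"tilt",np.degrees(np.arccos(min(1,-M[2,0]))).round(2),"F",s["force"].round(1),"T",s["ft_torque"].round(2),"w",round(s["width"],3),"q",s["joints"].round(2))
    print("shift",(M.T@(np.array(p)-t)*1000).round(1),"turn",np.degrees(R.from_matrix(M.T@T).as_rotvec()).round(1))
if __name__=="__main__":
    v=list(map(float,sys.argv[1:])); rel(v[:3],v[3])
E
python3 go.py .442 .0315 .12 98.5
```

```text
clock 0.95 pos [239.3 577.4 226.7] yang 157.49 tilt 0.0 F [0.3 0.2 1.2] T [-0.05  0.03  0.03] w 0.997 q [-1.28  0.43  0.02  1.57 -0.01  1.13 -0.08]
shift [ 106.7 -396.3 -426.7] turn [59.  0.  0.]
```

Emit:
{"method": "send_rows", "body": {
  "rows": [
    [[5,-25,-27,4,0,0,100],[10,-55,-60,9,0,0,100],[15,-88,-95,14,0,0,100],[20,-121,-130,19,0,0,100],[25,-154,-165,24,0,0,100],[30,-187,-200,29,0,0,100],[35,-220,-236,34,0,0,100],[40,-252,-271,39,0,0,100]]
  ]
}}

```text
clock: 1.75
position: [0.3688, 0.2287, 0.1869]
ee_rot: [-0.386, 1.535, 0.387]
force: [1.0, 0.9, -0.2]
width: 1.0
```

```bash
python3 go.py .442 .0315 .12 98.5
```

```text
clock 1.75 pos [368.8 228.7 186.9] yang 118.28 tilt 0.06 F [ 1.   0.9 -0.2] T [-0.04 -0.03  0.01] w 1.0 q [-0.92  0.16  0.28  2.09 -0.06  0.9  -0.12]
shift [  66.8 -208.4  -29. ] turn [19.8  0.  -0. ]
```

Emit:
{"method": "send_rows", "body": {
  "rows": [
    [[10,-35,-5,4,0,0,100],[20,-75,-10,8,0,0,100],[30,-115,-16,12,0,0,100],[40,-155,-22,16,0,0,100],[50,-190,-27,19,0,0,100],[60,-208,-29,19.8,0,0,100],[67,-208.4,-29,19.8,0,0,100],[67,-208.4,-29,19.8,0,0,100]]
  ]
}}

```text
clock: 2.55
position: [0.4416, 0.0336, 0.1191]
ee_rot: [-0.119, 1.569, 0.119]
force: [0.5, 0.3, -0.4]
width: 1.001
```

```bash
python3 go.py .442 .0315 .028 98.5
python3 - <<'E'
from h import *
im,d=optics.get_image("top"); cv2.imwrite("pics/top1.png",im[:,:,::-1])
im,d=optics.get_image("side"); cv2.imwrite("pics/side1.png",cv2.resize(im[130:280,140:340,::-1],None,fx=4,fy=4,interpolation=cv2.INTER_CUBIC))
E
```

```text
clock 2.55 pos [441.6  33.6 119.1] yang 98.66 tilt 0.09 F [ 0.5  0.3 -0.4] T [-0.11  0.11 -0.01] w 1.001 q [-0.55  0.29  0.44  2.16 -0.18  0.73  0.16]
shift [91.1 -2.2  0.2] turn [ 0.2 -0.1 -0. ]
```

View pics/top1.png

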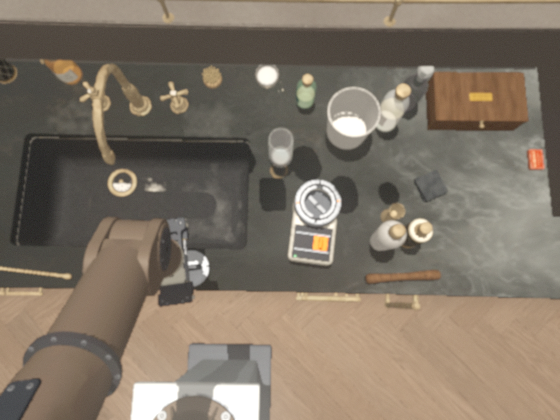

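View pics/side1.png

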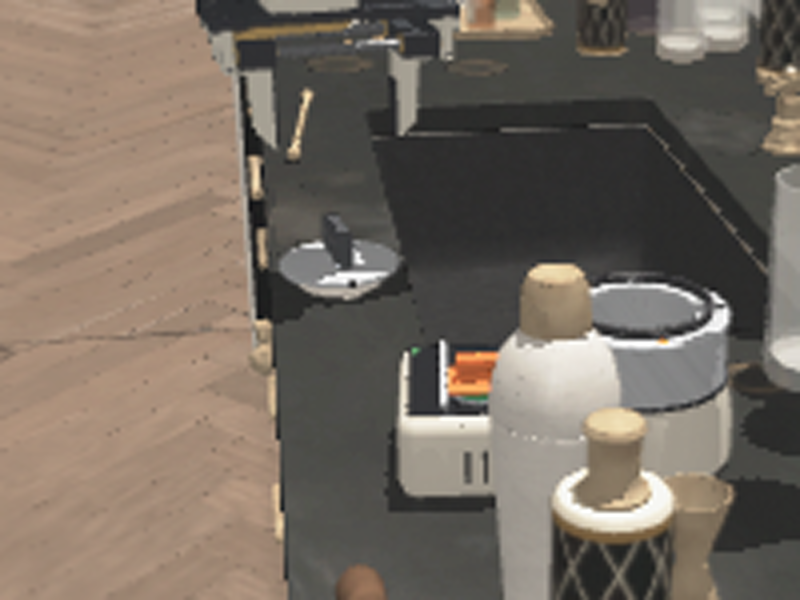

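The side crop shows the open fingers straddling the spot above the bar, tips at crop (270,150) and (405,133), with the lid at (340,265). In the top picture the gripper hides most of the lid at (190,268). Checking the TCP projection before descending.

```bash
python3 go.py .442 .0315 .028 98.5
python3 - <<'E'
from h import *
s=arm.observe(); M=R.from_rotvec(s["ee_rot"]).as_matrix(); t=s["position"]
for o in (-.046,0,.046): 
    q=proj("side",t+M[:,2]*o); print(o,q.round(1),((q-[140,130])*4).round(0))
# lid bar top centre in the side view
print("lid bar",((proj("side",np.array([[.442,.0315,.051]]))-[140,130])*4).round(0), "grinder rim",((proj("side",np.array([[.612,-.2995,.105]]))-[140,130])*4).round(0))
E
```

```text
clock 2.65 pos [441.9  34.6 119.8] yang 98.78 tilt 0.03 F [-0.  -0.5  0.2] T [-0.08  0.05  0.05] w 1.001 q [-0.56  0.29  0.44  2.16 -0.18  0.73  0.16]
shift [91.8 -3.2 -0.4] turn [ 0.3 -0.  -0. ]
-0.046 [[208.9 166.7]] [[276. 147.]]
0 [[223.6 165.4]] [[334. 141.]]
0.046 [[237.9 164.1]] [[392. 136.]]
lid bar [[339. 225.]] grinder rim [[642. 311.]]
```

Emit:
{"method": "send_rows", "body": {
  "rows": [
    [[20,-3,0,0,0,0,100],[45,-3,0,0,0,0,100],[70,-3,0,0,0,0,100],[85,-3,0,0,0,0,100],[91,-3,0,0,0,0,100],[91,-3,0,0,0,0,100],[91,-3,0,0,0,0,40],[91,-3,0,0,0,0,25]]
  ],
  "grip_force": 30
}}

```text
clock: 3.45
position: [0.4433, 0.031, 0.0296]
ee_rot: [-0.119, 1.566, 0.12]
force: [0.1, 0.2, -0.4]
width: 0.872
```

```bash
python3 go.py .442 .0315 .028 98.5
python3 - <<'E'
from h import *
im,d=optics.get_image("side"); cv2.imwrite("pics/side2.png",cv2.resize(im[150:230,180:290,::-1],None,fx=7,fy=7,interpolation=cv2.INTER_CUBIC))
E
```

```text
clock 3.45 pos [443.3  31.   29.6] yang 98.72 tilt 0.09 F [ 0.1  0.2 -0.4] T [-0.06  0.01 -0.01] w 0.872 q [-0.45  0.46  0.35  2.23 -0.32  0.5   0.29]
shift [ 1.6  0.7 -1.2] turn [ 0.2  0.1 -0. ]
```

View pics/side2.png

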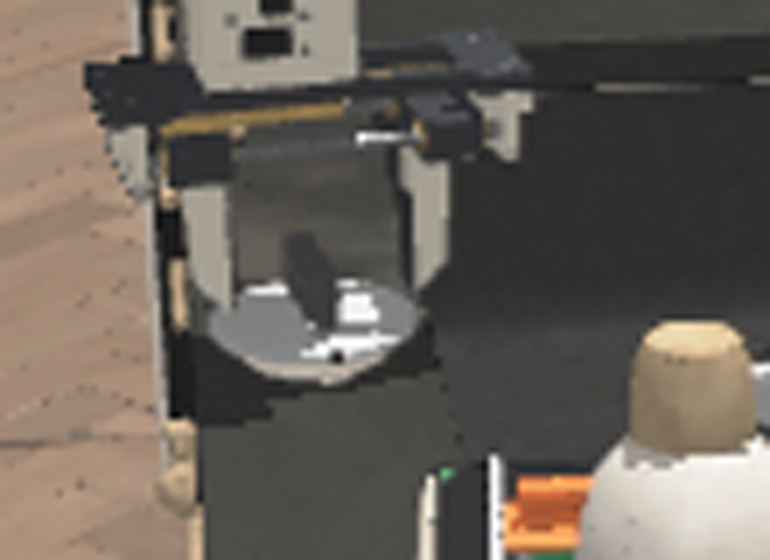

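The crop shows the fingers at (215,250) and (430,230) on either side of the bar at (312,285). Closing.

Emit:
{"method": "send_rows", "body": {
  "rows": [
    [[1,0,0,0,0,0,5],[1,0,0,0,0,0,5],[1,0,0,0,0,0,5],[1,0,0,0,0,0,5],[1,0,0,0,0,0,5],[1,0,0,0,0,0,5],[1,0,0,0,0,0,5],[1,0,0,0,0,0,5]]
  ],
  "grip_force": 45
}}

```text
clock: 4.3
position: [0.4424, 0.0306, 0.0277]
ee_rot: [-0.119, 1.568, 0.119]
force: [-1.6, 0.8, 0.2]
width: 0.152
```

```bash
python3 go.py .442 .0315 .028 98.5
```

```text
clock 4.30 pos [442.4  30.6  27.7] yang 98.69 tilt 0.03 F [-1.6  0.8  0.2] T [-0.12  0.17  0.04] w 0.152 q [-0.45  0.46  0.34  2.23 -0.32  0.5   0.29]
shift [-0.3  1.  -0.2] turn [ 0.2 -0.  -0. ]
```

Emit:
{"method": "send_rows", "body": {
  "rows": [
    [[-10,0,0,0,0,0,5],[-30,0,0,0,0,0,5],[-60,0,0,0,0,0,5],[-95,0,0,0,0,0,5],[-130,0,0,0,0,0,5],[-155,0,0,0,0,0,5],[-170,0,0,0,0,0,5],[-170,0,0,0,0,0,5]]
  ]
}}

```text
clock: 5.1
position: [0.4438, 0.0307, 0.2]
ee_rot: [-0.118, 1.563, 0.12]
force: [0.2, 0.6, -1.9]
width: 0.147
```

```bash
python3 go.py .612 -.2995 .197 173.95
python3 - <<'E'
from h import *
im,d=optics.get_image("side"); cv2.imwrite("pics/side3.png",cv2.resize(im[100:230,180:290,::-1],None,fx=4,fy=4,interpolation=cv2.INTER_CUBIC))
E
```

```text
clock 5.10 pos [443.8  30.7 200. ] yang 98.68 tilt 0.25 F [ 0.2  0.6 -1.9] T [-0.11  0.    0.01] w 0.147 q [-0.62  0.17  0.5   2.06 -0.1   0.93  0.08]
shift [   3.2 -351.8  116.4] turn [-75.3   0.2   0.1]
```

View pics/side3.png

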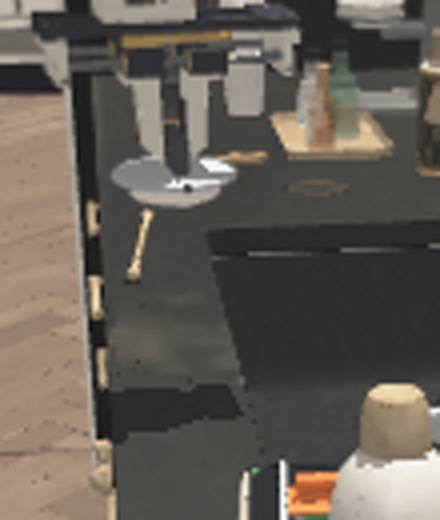

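The picture shows the lid hanging level from the fingers at crop (175,180). Moving over the bowl.

Emit:
{"method": "send_rows", "body": {
  "rows": [
    [[0,-20,6,-4,0,0,5],[0,-55,18,-11,0,0,5],[0,-95,31,-19,0,0,5],[0,-135,44,-27,0,0,5],[0,-175,58,-35,0,0,5],[0,-215,71,-43,0,0,5],[0,-255,84,-51,0,0,5],[0,-290,96,-59,0,0,5]]
  ]
}}

```text
clock: 5.95
position: [0.581, -0.2437, 0.1958]
ee_rot: [-0.92, 1.369, 0.923]
force: [-0.3, 0.3, -1.0]
width: 0.149
```

```bash
python3 go.py .612 -.2995 .175 173.95
```

```text
clock 5.95 pos [ 581.  -243.7  195.8] yang 157.95 tilt 0.15 F [-0.3  0.3 -1. ] T [ 0.03 -0.04  0.  ] w 0.149 q [ 0.06  0.48  0.37  1.62 -0.19  1.08  1.67]
shift [ 20.7 -49.7 -40.1] turn [-16.   -0.   -0.2]
```

Emit:
{"method": "send_rows", "body": {
  "rows": [
    [[3,-15,-12,-4,0,0,5],[6,-28,-23,-8,0,0,5],[10,-40,-32,-12,0,0,5],[15,-48,-38.5,-15,0,0,5],[20,-49.7,-40.1,-16,0,0,5],[20,-49.7,-40.1,-16,0,0,5],[20,-49.7,-40.1,-16,0,0,5],[20,-49.7,-40.1,-16,0,0,5]]
  ]
}}

```text
clock: 6.75
position: [0.6121, -0.2967, 0.1778]
ee_rot: [-1.127, 1.259, 1.128]
force: [0.0, 0.8, -0.9]
width: 0.146
```

```bash
python3 - <<'E'
from h import *
im,d=optics.get_image("side"); cv2.imwrite("pics/side4.png",cv2.resize(im[150:270,220:360,::-1],None,fx=5,fy=5,interpolation=cv2.INTER_CUBIC))
im,d=optics.get_image("top"); cv2.imwrite("pics/top4.png",cv2.resize(im[160:280,250:390,::-1],None,fx=5,fy=5,interpolation=cv2.INTER_CUBIC)); np.save("top4_d.npy",d); cv2.imwrite("top4_raw.png",im[:,:,::-1])
E
python3 go.py .612 -.2995 .155 173.95
```

```text
clock 6.85 pos [ 612.3 -297.   178.1] yang 173.70 tilt 0.03 F [-0.3  0.5 -1.6] T [0.03 0.05 0.02] w 0.151 q [ 0.19  0.57  0.3   1.5  -0.18  1.1   1.98]
shift [23.1  0.1 -2.6] turn [-0.2  0.   0. ]
```

View pics/side4.png

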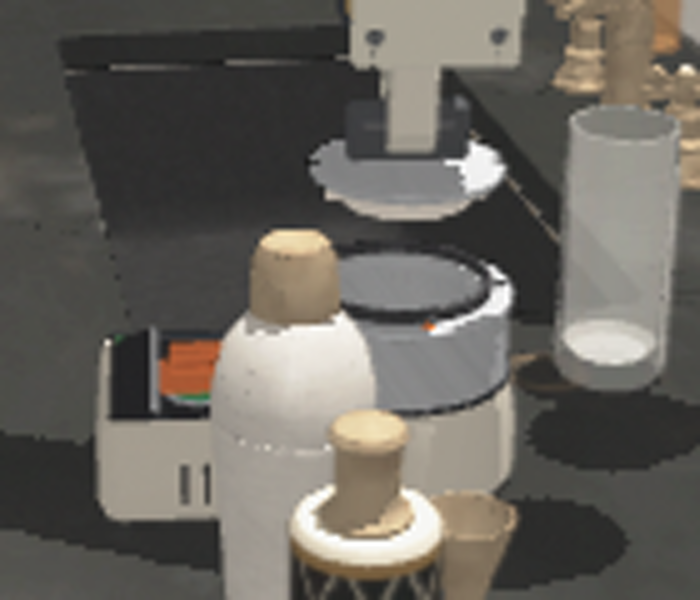

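View pics/top4.png

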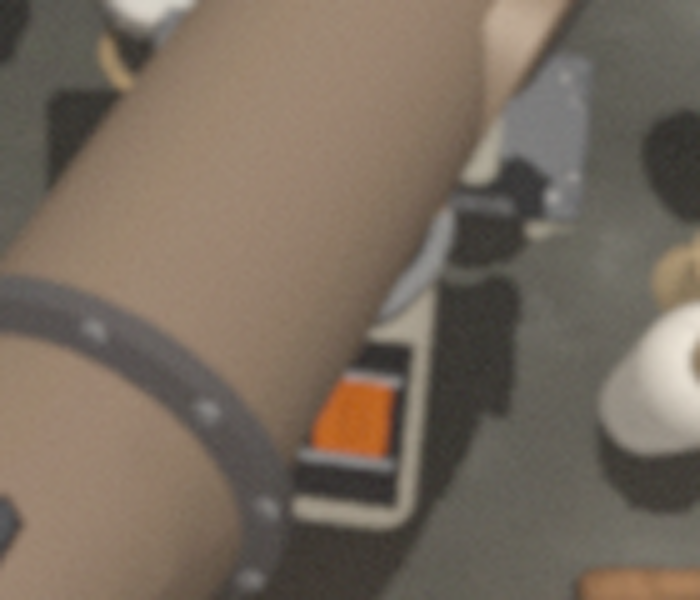

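The side crop shows the lid held level above the bowl: lid ellipse x from 308 to 507 at row 170, seal top at about (415,285), orange dot at (430,327). The top view is blocked by the arm. I'll compare lid and bowl in the side camera.

```bash
cat > cmp.py <<'E'
from h import *
import sys
im,d=optics.get_image("side"); raw=im[:,:,::-1].copy(); cv2.imwrite("raw_side.png",raw)
np.save("side_d.npy",d); P=cloud("side",d)
s=arm.observe(); t=np.array(s["position"]); M=R.from_rotvec(s["ee_rot"]).as_matrix()
lidz=t[2]-.0277
th=np.linspace(0,2*np.pi,361)
def circ(c,r,z): return np.c_[c[0]+r*np.cos(th),c[1]+r*np.sin(th),np.full(361,z)]
big=cv2.resize(raw[150:270,220:360],None,fx=5,fy=5,interpolation=cv2.INTER_CUBIC)
def dr(C,col):
    q=(proj("side",C)-[220,150]+.5)*5-.5
    cv2.polylines(big,[np.round(q*8).astype(np.int32)],False,col,1,cv2.LINE_AA,3)
dr(circ(t,.048,lidz+.019),(0,0,255)); dr(circ(t,.048,lidz+.014),(0,255,255))
g=np.array([.612,-.2995])
dr(circ(g,.0555,.105),(0,255,0)); dr(circ(g,.0475,.112),(255,0,255))
cv2.imwrite(sys.argv[1],big)
q=P[150:270,220:360].reshape(-1,3); r=np.hypot(q[:,0]-.612,q[:,1]+.2995)
m=(r<.075)&(abs(q[:,2]-lidz-.017)<.006); print("lid pts",m.sum(),[x for x in cv2.fitEllipse(cv2.convexHull((q[m][:,:2]*1000).astype(np.float32)))])
m=(r<.075)&(q[:,2]>.098)&(q[:,2]<.118); print("rim pts",m.sum(),q[m].min(0),q[m].max(0))
E
python3 cmp.py pics/cmp1.png
```

```text
lid pts 195 [(611.0234375, -299.9308166503906), (92.25204467773438, 94.6761474609375), 105.52099609375]
rim pts 473 [ 0.57303477 -0.36009383  0.09816576] [ 0.66403643 -0.25349132  0.11555658]
```

View pics/cmp1.png

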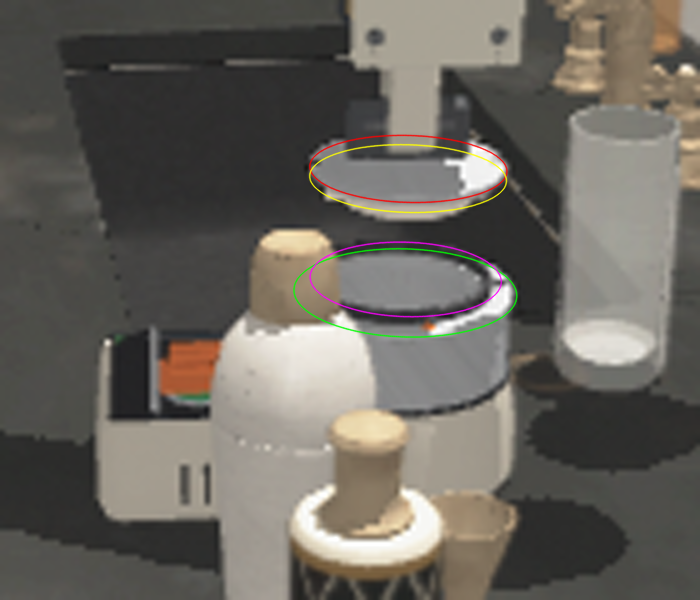

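Run:
```python
from h import *
raw=cv2.imread("raw_side.png")
u0,v0,u1,v1=280,190,330,240; f=12
big=cv2.resize(raw[v0:v1,u0:u1],None,fx=f,fy=f,interpolation=cv2.INTER_CUBIC)
th=np.linspace(0,2*np.pi,361)
def dr(c,r,z,col):
    q=(proj("side",np.c_[c[0]+r*np.cos(th),c[1]+r*np.sin(th),np.full(361,z)])-[u0,v0]+.5)*f-.5
    cv2.polylines(big,[np.round(q*8).astype(np.int32)],False,col,1,cv2.LINE_AA,3)
plain=big.copy()
g=np.array([.610,-.2995])
dr(g,.0555,.105,(0,255,0)); dr(g,.0475,.112,(255,0,255)); dr(g,.0555,.0605,(255,255,0))
a=np.radians(-6.05-80+0)
for k in (1,-1):
  q=(proj("side",np.array([[g[0]+k*.0515*np.cos(a),g[1]+k*.0515*np.sin(a),.105]]))-[u0,v0]+.5)*f-.5; cv2.circle(big,tuple(np.round(q[0]).astype(int)),4,(255,0,0),1)
cv2.imwrite("pics/bowlz.png",big); cv2.imwrite("pics/bowlp.png",plain)
m=(raw[...,2]>180)&(raw[...,0]<90)&(raw[...,1]<150); vv,uu=np.nonzero(m); k=(uu>290); print("dot px",uu[k].mean(),vv[k].mean(),k.sum(), "pred",proj("side",np.array([[.612+.0515*np.cos(a),-.2995+.0515*np.sin(a),.105]])))
```

```text
dot px 305.5 215.0 2 pred [[306.93016682 215.95834465]]
```

View pics/bowlz.png

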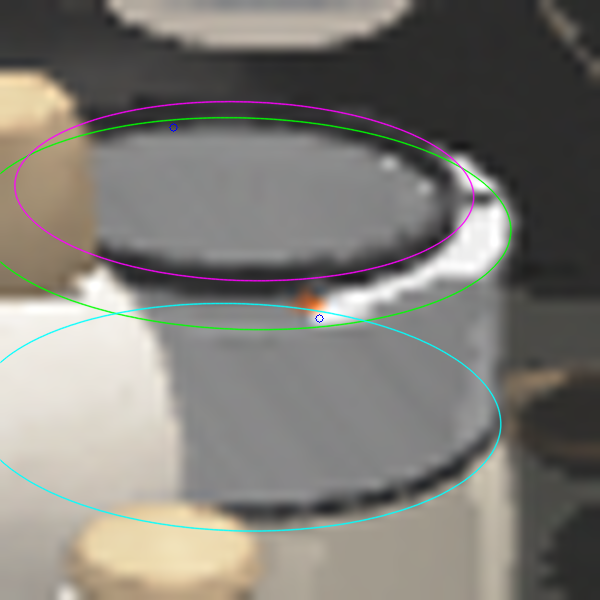

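View pics/bowlp.png

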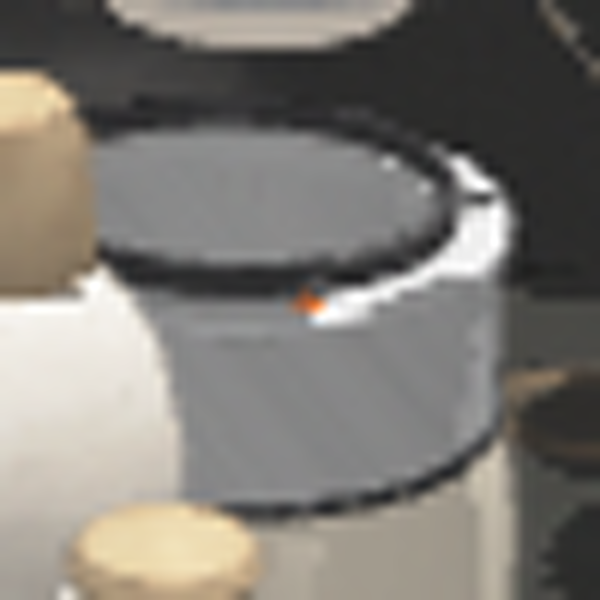

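Run:
```python
from h import *
c6=lambda x,y:[270+(x+.5)/6-.5,180+(y+.5)/6-.5]
cz=lambda x,y:[280+(x+.5)/12-.5,190+(y+.5)/12-.5]
def tri(a,b):
    p,d=ray("top",[a]); q,e=ray("side",[b]); d=d[0];e=e[0]
    k=np.linalg.lstsq(np.c_[d,-e],q-p,rcond=None)[0]; A=p+k[0]*d;B=q+k[1]*e
    return A.round(4),B.round(4)
print("dot right",tri(c6(411,125),cz(307,303)), atz("top",[c6(411,125)],.105).round(4), atz("side",[cz(307,303)],.105).round(4))
print("back bar",tri(c6(301,15),cz(490,198)), atz("top",[c6(301,15)],.105).round(4), atz("side",[cz(490,198)],.105).round(4))
d=np.load("side_d.npy");P=cloud("side",d)
for (u,v) in [(319,203),(320,205),(320,208),(317,211),(313,213),(308,215),(305,215),(302,209)]: print(u,v,P[v,u].round(4))
dt=np.load("top_d.npy");Q=cloud("top",dt)
q=Q[175:230,290:346].reshape(-1,3); 
m=(q[:,2]>.098)&(q[:,2]<.12); print(m.sum(),q[m].min(0),q[m].max(0),cv2.fitEllipse(cv2.convexHull((q[m][:,:2]*1000).astype(np.float32))))
r=np.hypot(q[:,0]-.612,q[:,1]+.2995)
for a,b in [(.05,.055),(.038,.046)]: print(a,np.median(q[(r>a)&(r<b),2]))
print("worktop",np.median(Q[275:285,250:300,2]), "deck", np.median(Q[246:254,301:308,2]))
```

```text
dot right (array([ 0.6136, -0.3508,  0.1088]), array([ 0.6111, -0.3504,  0.1082])) [[ 0.6145 -0.3513  0.105 ]] [[ 0.6129 -0.3436  0.105 ]]
back bar (array([ 0.6611, -0.3044,  0.1077]), array([ 0.6618, -0.3045,  0.1079])) [[ 0.6618 -0.3046  0.105 ]] [[ 0.6638 -0.2979  0.105 ]]
319 203 [ 0.807   0.1928 -0.0986]
320 205 [ 0.6627 -0.2976  0.1078]
320 208 [ 0.6579 -0.3147  0.1072]
317 211 [ 0.6456 -0.3316  0.1073]
313 213 [ 0.6328 -0.342   0.1075]
308 215 [ 0.6186 -0.3491  0.1065]
305 215 [ 0.61   -0.3537  0.1092]
302 209 [ 0.6257 -0.2605  0.0836]
905 [ 0.55462885 -0.35382375  0.09809098] [ 0.6674129  -0.24158927  0.11904814] ((610.4993896484375, -298.2893371582031), (113.39556884765625, 113.65055084228516), 68.14883422851562)
0.05 0.10539697657562175
0.038 0.10584115380147496
worktop 9.706043693946675e-05 deck 0.06260936875910394
```

The two views agree within tolerance: bowl axis at about (0.611, -0.299). The side camera reads about 2.5 mm high. I'll descend in steps and feel for the rim: free entry should show no force until lid z is about 98 mm.

```bash
python3 go.py .6112 -.299 .132 173.95
```

```text
clock 6.90 pos [ 612.3 -297.1  178.1] yang 173.70 tilt 0.03 F [ 0.2  0.6 -1.1] T [ 0.03 -0.03  0.02] w 0.153 q [ 0.19  0.57  0.3   1.5  -0.18  1.1   1.98]
shift [46.1  0.9 -2. ] turn [-0.2 -0.   0. ]
```

Emit:
{"method": "send_rows", "body": {
  "rows": [
    [[10,0.9,-2,-0.2,0,0,5],[22,0.9,-2,-0.2,0,0,5],[32,0.9,-2,-0.2,0,0,5],[38,0.9,-2,-0.2,0,0,5],[42,0.9,-2,-0.2,0,0,5],[44.5,0.9,-2,-0.2,0,0,5],[46,0.9,-2,-0.2,0,0,5],[46,0.9,-2,-0.2,0,0,5]]
  ]
}}

```text
clock: 7.7
position: [0.6111, -0.2995, 0.1318]
ee_rot: [-1.13, 1.258, 1.13]
force: [-0.3, -0.9, -1.6]
width: 0.145
```

```bash
python3 go.py .6112 -.299 .128 173.95
```

```text
clock 7.70 pos [ 611.1 -299.5  131.8] yang 173.89 tilt 0.01 F [-0.3 -0.9 -1.6] T [-0.04 -0.05 -0.03] w 0.145 q [ 0.2   0.61  0.29  1.55 -0.19  1.01  2.  ]
shift [ 3.8 -0.   0.5] turn [-0.1 -0.   0. ]
```

Emit:
{"method": "send_rows", "body": {
  "rows": [
    [[1,0,0,0,0,0,5],[2,0,0,0,0,0,5],[3,0,0,0,0,0,5],[4,0,0,0,0,0,5],[4.5,0,0,0,0,0,5],[4.5,0,0,0,0,0,5],[4.5,0,0,0,0,0,5],[4.5,0,0,0,0,0,5]]
  ]
}}

```text
clock: 8.5
position: [0.6107, -0.2996, 0.127]
ee_rot: [-1.13, 1.258, 1.13]
force: [-2.3, -1.1, -1.6]
width: 0.149
```

```bash
python3 go.py .6112 -.299 .119 173.95
```

```text
clock 8.50 pos [ 610.7 -299.6  127. ] yang 173.88 tilt 0.04 F [-2.3 -1.1 -1.6] T [-0.32  0.54 -0.04] w 0.149 q [ 0.2   0.62  0.29  1.55 -0.2   1.    2.  ]
shift [ 8.  -0.4  0.7] turn [-0.1 -0.  -0. ]
```

Entry is free: lid z is about 99 mm with no vertical force, only a slight sideways touch. I'll ease it 0.8 mm towards -x and press onto the seal.

Emit:
{"method": "send_rows", "body": {
  "rows": [
    [[1,0.8,-0.3,0,0,0,5],[2,0.8,-0.3,0,0,0,5],[3,0.8,-0.3,0,0,0,5],[4,0.8,-0.3,0,0,0,5],[5,0.8,-0.3,0,0,0,5],[6,0.8,-0.3,0,0,0,5],[7,0.8,-0.3,0,0,0,5],[7,0.8,-0.3,0,0,0,5]]
  ]
}}

```text
clock: 9.3
position: [0.6105, -0.2994, 0.1206]
ee_rot: [-1.131, 1.257, 1.13]
force: [-2.4, 2.2, 6.0]
width: 0.151
```

```bash
python3 go.py .6112 -.299 .119 173.95
```

```text
clock 9.30 pos [ 610.5 -299.4  120.6] yang 173.90 tilt 0.03 F [-2.4  2.2  6. ] T [0.43 0.53 0.01] w 0.151 q [ 0.2   0.62  0.28  1.56 -0.2   0.98  2.01]
shift [ 1.6 -0.7  0.5] turn [-0.  0.  0.]
```

Emit:
{"method": "send_rows", "body": {
  "rows": [
    [[0.6,0.5,0.2,0,0,0,5],[1.2,0.5,0.2,2,0,0,5],[1.2,0.5,0.2,6,0,0,5],[1.2,0.5,0.2,10,0,0,5],[1.2,0.5,0.2,15,0,0,5],[1.2,0.5,0.2,20,0,0,5],[1.2,0.5,0.2,25,0,0,5],[1.2,0.5,0.2,30,0,0,5]]
  ]
}}

```text
clock: 10.1
position: [0.6107, -0.2998, 0.12]
ee_rot: [-0.733, 1.443, 0.73]
force: [-0.6, 0.6, 6.6]
width: 0.147
```

```bash
python3 go.py .6112 -.299 .119 93.95; python3 cmp.py pics/cmp2.png
```

```text
clock 10.10 pos [ 610.7 -299.8  120. ] yang 143.71 tilt 0.14 F [-0.6  0.6  6.6] T [0.07 0.25 0.2 ] w 0.147 q [ 0.12  0.64  0.42  1.57 -0.3   0.99  1.56]
shift [1.  0.1 1. ] turn [49.8  0.1  0.1]
lid pts 281 [(611.94287109375, -305.4378967285156), (101.5632095336914, 108.74269104003906), 175.0154266357422]
rim pts 494 [ 0.57400226 -0.35786909  0.09804284] [ 0.66395377 -0.25699477  0.11794266]
```

View pics/cmp2.png

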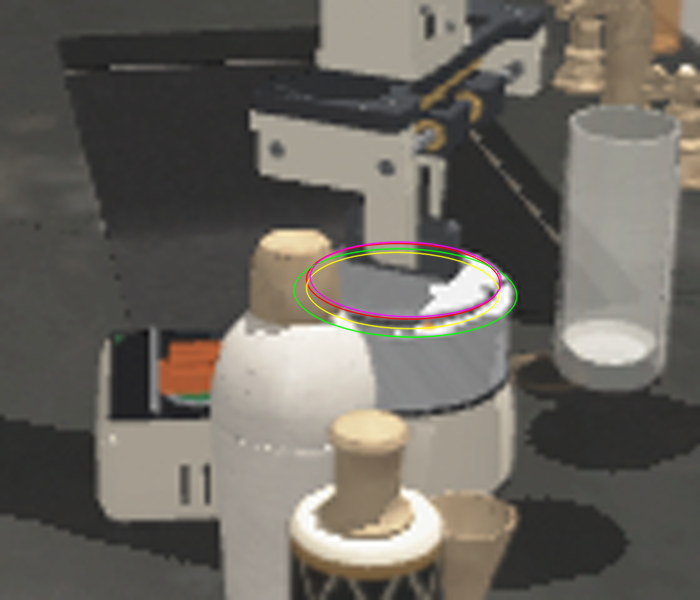

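The lid sits down in the bowl and turns with low torque (the picture shows the disc level with the collar at about (400,285)). Continuing.

Emit:
{"method": "send_rows", "body": {
  "rows": [
    [[0.4,0,0,5,0,0,5],[0.8,0,0,11,0,0,5],[0.8,0,0,17,0,0,5],[0.8,0,0,23,0,0,5],[0.8,0,0,29,0,0,5],[0.8,0,0,35,0,0,5],[0.8,0,0,40,0,0,5],[0.8,0,0,43,0,0,5]]
  ]
}}

```text
clock: 10.95
position: [0.6106, -0.2999, 0.1192]
ee_rot: [-0.148, 1.564, 0.146]
force: [-0.8, 0.6, 8.9]
width: 0.148
```

```bash
python3 go.py .6112 -.299 .119 93.95
```

```text
clock 10.95 pos [ 610.6 -299.9  119.2] yang 100.73 tilt 0.12 F [-0.8  0.6  8.9] T [0.03 0.39 0.28] w 0.148 q [-0.    0.68  0.62  1.58 -0.44  1.02  0.94]
shift [0.2 0.7 0.8] turn [6.8 0.1 0.1]
```

Emit:
{"method": "send_rows", "body": {
  "rows": [
    [[0,0,0,1.5,0,0,5],[0,0,0,3,0,0,5],[0,0,0,4.5,0,0,5],[0,0,0,6,0,0,5],[0,0,0,7,0,0,5],[0,0,0,8,0,0,5],[0,0,0,9,0,0,5],[0,0,0,9,0,0,5]]
  ]
}}

```text
clock: 11.75
position: [0.6104, -0.2999, 0.1192]
ee_rot: [-0.027, 1.569, 0.025]
force: [-1.5, 0.0, 8.7]
width: 0.151
```

```bash
python3 go.py .6112 -.299 .119 93.95
```

```text
clock 11.75 pos [ 610.4 -299.9  119.2] yang 91.90 tilt 0.11 F [-1.5  0.   8.7] T [0.09 0.53 0.28] w 0.151 q [-0.02  0.69  0.66  1.58 -0.48  1.03  0.81]
shift [0.2 0.9 0.8] turn [-2.1  0.1  0.1]
```

Emit:
{"method": "send_rows", "body": {
  "rows": [
    [[0,0,0,1,0,0,5],[0,0,0,2,0,0,5],[0,0,0,3,0,0,5],[0,0,0,4,0,0,5],[0,0,0,4,0,0,5],[0,0,0,4,0,0,5],[0,0,0,4,0,0,5],[0,0,0,4,0,0,5]]
  ]
}}

```text
clock: 12.55
position: [0.6088, -0.2997, 0.1191]
ee_rot: [0.028, 1.572, -0.028]
force: [-6.9, 1.5, 12.1]
width: 0.147
```

```bash
python3 go.py .6112 -.299 .119 93.95
```

```text
clock 12.55 pos [ 608.8 -299.7  119.1] yang 87.93 tilt 0.06 F [-6.9  1.5 12.1] T [0.35 1.71 0.73] w 0.147 q [-0.03  0.7   0.68  1.59 -0.49  1.04  0.75]
shift [0.1 0.8 2.3] turn [-6.  -0.1  0. ]
```

The torque jumped to 0.73 Nm and the sideways force rose, so the lid is at its stop. Now letting it rise into the pockets.

Emit:
{"method": "send_rows", "body": {
  "rows": [
    [[0,0,0.5,-0.5,0,0,5],[-0.5,0,1,-1,0,0,5],[-1,0,1,-1,0,0,5],[-2,0,1,-1,0,0,5],[-3,0,1,-1,0,0,5],[-4,0,1,-1,0,0,5],[-4,0,1,-1,0,0,5],[-4,0,1,-1,0,0,5]]
  ]
}}

```text
clock: 13.35
position: [0.6088, -0.2996, 0.1215]
ee_rot: [0.016, 1.574, -0.015]
force: [-7.0, 0.2, 1.5]
width: 0.153
```

```bash
python3 go.py .6112 -.299 .119 93.95
```

```text
clock 13.35 pos [ 608.8 -299.6  121.5] yang 88.87 tilt 0.2 F [-7.   0.2  1.5] T [-0.16  1.49  0.3 ] w 0.153 q [-0.03  0.69  0.68  1.58 -0.48  1.04  0.76]
shift [2.5 0.7 2.3] turn [-5.1 -0.2 -0. ]
```

Emit:
{"method": "send_rows", "body": {
  "rows": [
    [[-0.5,0,-0.5,0,0,0,5],[-1,0,-1,0,0,0,5],[-1.5,0,-1.5,0,0,0,5],[-1.5,0,-2,0,0,0,5],[-1.5,0,-2,0,0,0,5],[-1.5,0,-2,0,0,0,5],[-1.5,0,-2,0,0,0,5],[-1.5,0,-2,0,0,0,5]]
  ]
}}

```text
clock: 14.15
position: [0.6086, -0.2994, 0.1237]
ee_rot: [0.015, 1.571, -0.015]
force: [-3.2, -1.0, -4.2]
width: 0.151
```

```bash
python3 go.py .6112 -.299 .119 93.95
```

```text
clock 14.15 pos [ 608.6 -299.4  123.7] yang 88.89 tilt 0.01 F [-3.2 -1.  -4.2] T [-0.53  0.88  0.3 ] w 0.151 q [-0.03  0.69  0.68  1.58 -0.48  1.04  0.77]
shift [4.7 0.5 2.5] turn [-5.1 -0.   0. ]
```

TCP z 123.7 mm puts the lid at 96 mm, and the force has turned downward (-4.2 N): the pockets are holding it. Releasing, then raising to look.

Emit:
{"method": "send_rows", "body": {
  "rows": [
    [[0,0,0,-1,0,0,5],[0,0,0,-1,0,0,60],[0,0,0,-1,0,0,60],[0,0,0,-1,0,0,60],[0,0,0,-1,0,0,60],[0,0,0,-1,0,0,60],[-10,0,0,-1,0,0,60],[-25,0,0,-1,0,0,60]]
  ]
}}

```text
clock: 14.95
position: [0.6084, -0.2991, 0.149]
ee_rot: [0.002, 1.572, -0.001]
force: [-0.0, 0.1, 0.0]
width: 0.599
```

```bash
python3 go.py .6112 -.299 .25 93.95
```

```text
clock 14.95 pos [ 608.4 -299.1  149. ] yang 89.88 tilt 0.08 F [-0.   0.1  0. ] T [-0.14  0.05 -0.01] w 0.599 q [-0.04  0.66  0.69  1.56 -0.46  1.09  0.76]
shift [-101.     0.2    2.7] turn [-4.1 -0.1 -0. ]
```

Emit:
{"method": "send_rows", "body": {
  "rows": [
    [[-30,10,0,-4,0,0,60],[-60,40,-5,-10,0,0,60],[-85,80,-30,-16,0,0,60],[-100,120,-60,-22,0,0,60],[-100,160,-95,-28,0,0,60],[-100,195,-130,-34,0,0,60],[-100,220,-150,-40,0,0,60],[-100,230,-160,-45,0,0,60]]
  ]
}}

```text
clock: 15.75
position: [0.4471, -0.0664, 0.2499]
ee_rot: [-0.616, 1.479, 0.619]
force: [0.5, -0.3, 0.2]
width: 0.601
```

```bash
python3 - <<'E'
from h import *
for k,(c,(u0,v0,u1,v1)) in {"t":("top",(250,160,390,280)),"s":("side",(220,150,360,270))}.items():
    im,d=optics.get_image(c); cv2.imwrite(f"{c}5_raw.png",im[:,:,::-1]); np.save(f"{c}5_d.npy",d)
    cv2.imwrite(f"pics/{c}5.png",cv2.resize(im[v0:v1,u0:u1,::-1],None,fx=5,fy=5,interpolation=cv2.INTER_CUBIC))
E
python3 go.py .6112 -.299 .25 93.95
```

```text
clock 15.85 pos [448.3 -67.6 250.1] yang 135.14 tilt 0.16 F [-0.  -0.9  0.4] T [-0.05  0.05 -0.02] w 0.598 q [-0.48  0.12  0.58  1.97 -0.08  1.07  0.93]
shift [-1.000e-01 -2.787e+02 -4.910e+01] turn [41.2  0.1 -0.1]
```

View pics/top5.png

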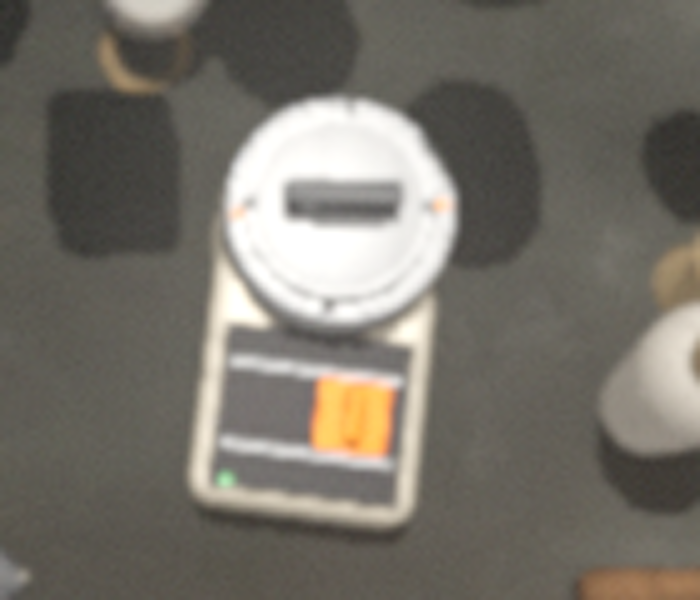

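View pics/side5.png

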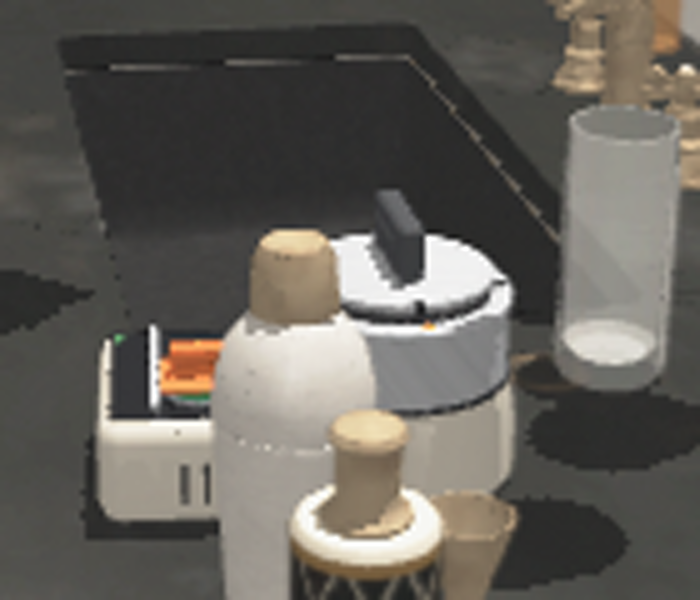

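The top crop shows the lid on the bowl with its black marks (253,203) and (428,206) at the orange dots (237,212) and (441,206). The side crop shows it level and the bar square. Measuring angle, centre and height.

Run:
```python
from h import *
c5=lambda L:[[250+(x+.5)/5-.5,160+(y+.5)/5-.5] for x,y in L]
def line(a):
    v=a[1]-a[0]; return (a.mean(0)*1000).round(1),np.degrees(np.arctan2(v[1],v[0])).round(2),(np.linalg.norm(v[:2])*1000).round(1)
print("lid marks",line(atz("top",c5([(253,203),(428,206)]),.096+.018)))
print("dots",line(atz("top",c5([(237,212),(441,206)]),.105)))
print("bar top edges",line(atz("top",c5([(286,182),(402,182)]),.147)),line(atz("top",c5([(286,198),(400,198)]),.147)))
Q=cloud("top",np.load("top5_d.npy")); q=Q[175:230,290:346].reshape(-1,3)
b=q[(q[:,2]>.138)&(q[:,2]<.155)]; print("bar",len(b),np.median(b[:,2]),cv2.minAreaRect((b[:,:2]*1000).astype(np.float32)))
r=np.hypot(q[:,0]-.611,q[:,1]+.299)
for k in range(8):
    a=np.arctan2(q[:,1]+.299,q[:,0]-.611); m=(r>.035)&(r<.045)&(np.floor((a+np.pi)/(np.pi/4))==k); print(k*45-180,m.sum(),np.median(q[m,2]).round(4),end=" | ")
im=cv2.imread("top5_raw.png"); cv2.imwrite("pics/lid5.png",cv2.resize(im[175:230,290:346],None,fx=12,fy=12,interpolation=cv2.INTER_LANCZOS4)[:600])
print()
print("tab",[(r["confidence"],r["xy"].__repr__(),atz("top",r["xy"],.085).round(4)) for r in finder.place_of("top","lock_tab")][:2])
```

```text
lid marks (array([ 611.3, -298.6,  114. ]), np.float64(-89.9), np.float64(88.4))
dots (array([ 610.9, -298.6,  105. ]), np.float64(-87.17), np.float64(104.0))
bar top edges (array([ 615.4, -297.5,  147. ]), np.float64(-88.9), np.float64(57.0)) (array([ 607.4, -297. ,  147. ]), np.float64(-88.89), np.float64(55.9))
bar 145 0.14646786011102697 ((609.89111328125, -296.6717834472656), (13.344686508178711, 59.08046340942383), 0.10473570227622986)
-180 50 0.1174 | -135 50 0.1164 | -90 45 0.1168 | -45 43 0.1172 | 0 46 0.1165 | 45 47 0.1175 | 90 49 0.117 | 135 51 0.1167 | 
tab [(0.49, '[320.4, 242.6]', array([[ 0.5082, -0.308 ,  0.085 ]])), (0.24, '[399.9, 274.3]', array([[ 0.4331, -0.5059,  0.085 ]]))]
```

View pics/lid5.png

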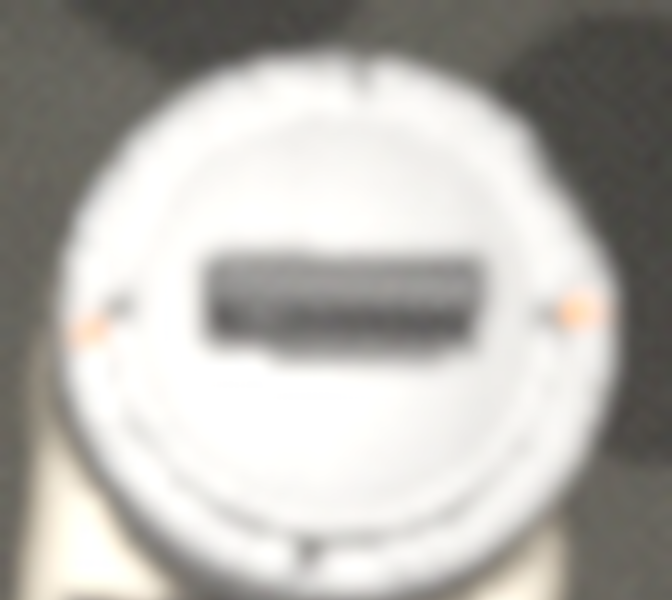

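Bar top is at 146.5 mm and the disc is level at 117 mm all round, so the lid is at about 96 mm, in the pockets and just past the dots. Outside the pockets, under the rim, it could not exceed 93.5 mm. Next is the child lock.

```bash
python3 go.py .509 -.3085 .15 173.95
```

```text
clock 15.90 pos [449.4 -68.9 250.1] yang 134.88 tilt 0.16 F [ 1.  -0.2 -0.5] T [-0.08 -0.04 -0.06] w 0.599 q [-0.48  0.13  0.58  1.97 -0.08  1.07  0.92]
shift [ 100.  -211.8 -127.1] turn [-39.1   0.1   0.1]
```

Emit:
{"method": "send_rows", "body": {
  "rows": [
    [[0,-15,-9,-3,0,0,45],[0,-45,-27,-8,0,0,45],[5,-80,-48,-14,0,0,45],[10,-115,-69,-20,0,0,45],[20,-150,-90,-26,0,0,45],[30,-180,-108,-32,0,0,45],[45,-203,-122,-37,0,0,45],[60,-211.8,-127.1,-39.1,0,0,45]]
  ],
  "grip_force": 15
}}

```text
clock: 16.7
position: [0.5086, -0.3147, 0.1886]
ee_rot: [-1.131, 1.261, 1.126]
force: [-0.5, -0.4, 1.0]
width: 0.449
```

```bash
python3 go.py .509 -.3085 .11 173.95
```

```text
clock 16.70 pos [ 508.6 -314.7  188.6] yang 173.76 tilt 0.21 F [-0.5 -0.4  1. ] T [0.03 0.   0.  ] w 0.449 q [ 0.09  0.45  0.53  1.72 -0.26  1.03  2.17]
shift [78.6  0.3  6.4] turn [-0.2 -0.2  0.1]
```

Emit:
{"method": "send_rows", "body": {
  "rows": [
    [[15,0,4,-0.2,0,0,45],[35,0,4,-0.2,0,0,45],[55,0,4,-0.2,0,0,45],[70,0,4,-0.2,0,0,45],[76,0,4,-0.2,0,0,45],[76,0,4,-0.2,0,0,45],[76,0,4,-0.2,0,0,45],[76,0,4,-0.2,0,0,45]]
  ]
}}

```text
clock: 17.5
position: [0.5096, -0.3055, 0.1137]
ee_rot: [-1.135, 1.255, 1.132]
force: [-0.8, -0.9, 0.2]
width: 0.452
```

```bash
python3 - <<'E'
from h import *
im,d=optics.get_image("side"); 
cv2.imwrite("pics/side6.png",cv2.resize(im[150:250,215:340,::-1],None,fx=6,fy=6,interpolation=cv2.INTER_CUBIC))
E
python3 go.py .509 -.3085 .075 173.95
```

```text
clock 17.55 pos [ 509.6 -305.3  113.6] yang 174.17 tilt 0.09 F [-0.4 -0.8  0.2] T [ 0.05  0.01 -0.05] w 0.448 q [ 0.11  0.53  0.49  1.81 -0.31  0.88  2.21]
shift [38.6  0.3 -3.2] turn [ 0.2 -0.   0.1]
```

View pics/side6.png

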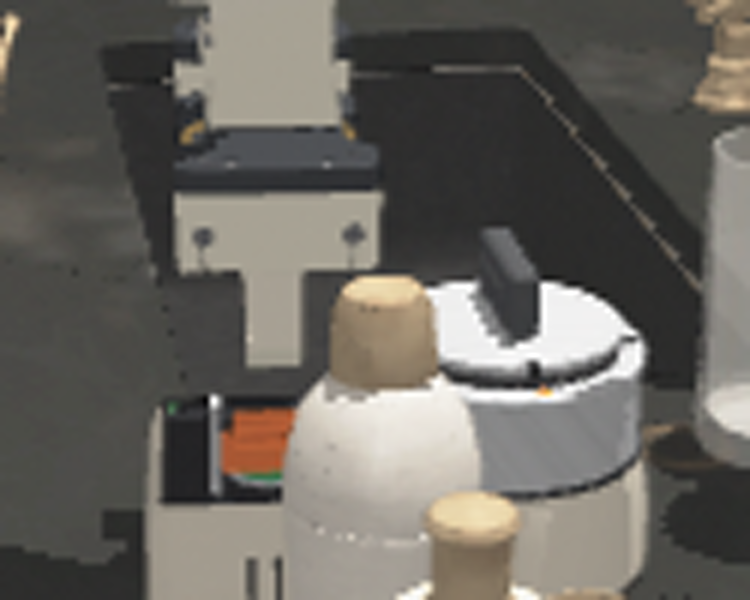

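The side crop shows the lid locked and level. The front finger at (273,365) is above the orange plate, which spans about x 220 to 315. Descending to straddle the fin.

Emit:
{"method": "send_rows", "body": {
  "rows": [
    [[8,0,-3,0,0,0,45],[18,0,-3,0,0,0,45],[28,0,-3,0,0,0,45],[34,0,-3,0,0,0,45],[37,0,-3,0,0,0,45],[38,0,-3,0,0,0,45],[38,0,-3,0,0,0,45],[38,0,-3,0,0,0,45]]
  ]
}}

```text
clock: 18.35
position: [0.5089, -0.308, 0.075]
ee_rot: [-1.135, 1.255, 1.134]
force: [-0.4, 0.5, -0.3]
width: 0.45
```

```bash
python3 go.py .509 -.3085 .075 173.95
```

```text
clock 18.35 pos [ 508.9 -308.    75. ] yang 174.19 tilt 0.03 F [-0.4  0.5 -0.3] T [0.   0.01 0.02] w 0.45 q [ 0.14  0.58  0.46  1.84 -0.35  0.8   2.25]
shift [ 0.  -0.1 -0.5] turn [ 0.2 -0.   0. ]
```

Emit:
{"method": "send_rows", "body": {
  "rows": [
    [[0,0,0,0,0,0,2],[0,0,0,0,0,0,2],[0,0,0,0,0,0,2],[0,0,0,0,0,0,2],[0,0,0,0,0,0,2],[0,0,0,0,0,0,2],[0,0,0,0,0,0,2],[0,0,0,0,0,0,2]]
  ],
  "grip_force": 15
}}

```text
clock: 19.15
position: [0.5088, -0.3081, 0.0748]
ee_rot: [-1.134, 1.256, 1.134]
force: [0.8, -1.8, 0.6]
width: 0.097
```

```bash
python3 go.py .509 -.3085 .075 173.95
```

```text
clock 19.15 pos [ 508.8 -308.1   74.8] yang 174.18 tilt 0.02 F [ 0.8 -1.8  0.6] T [-0.3   0.01 -0.05] w 0.097 q [ 0.14  0.58  0.46  1.84 -0.35  0.8   2.25]
shift [-0.2 -0.3 -0.4] turn [ 0.2 -0.   0. ]
```

Width is 8.9 mm, so the fin is gripped. Sliding it along +y of the grinder.

Emit:
{"method": "send_rows", "body": {
  "rows": [
    [[0,0,4,0,0,0,2],[0,0,10,0,0,0,2],[0,0,17,0,0,0,2],[0,0,24,0,0,0,2],[0,0,31,0,0,0,2],[0,0,37,0,0,0,2],[0,0,41,0,0,0,2],[0,0,42.5,0,0,0,2]]
  ]
}}

```text
clock: 19.95
position: [0.5133, -0.267, 0.0749]
ee_rot: [-1.137, 1.257, 1.132]
force: [3.1, -10.7, -6.9]
width: 0.093
```

```bash
python3 go.py .509 -.3085 .075 173.95
```

```text
clock 19.95 pos [ 513.3 -267.    74.9] yang 174.16 tilt 0.18 F [  3.1 -10.7  -6.9] T [-2.27 -0.76 -0.07] w 0.093 q [ 0.06  0.56  0.46  1.88 -0.34  0.78  2.18]
shift [ -0.    0.1 -41.7] turn [ 0.2 -0.2  0.1]
```

The force jumped to 10.7 N, so it is at the end stop after 41.3 mm. A small extra push, then relax and open.

Emit:
{"method": "send_rows", "body": {
  "rows": [
    [[0,0,0.8,0,0,0,2],[0,0,0.8,0,0,0,2],[0,0,0,0,0,0,2],[0,0,-0.6,0,0,0,15],[0,0,-0.6,0,0,0,30],[0,0,-0.6,0,0,0,30],[0,0,-0.6,0,0,0,30],[0,0,-0.6,0,0,0,30]]
  ]
}}

```text
clock: 20.75
position: [0.5129, -0.2658, 0.0747]
ee_rot: [-1.134, 1.255, 1.135]
force: [0.2, -0.3, 0.7]
width: 0.298
```

Emit:
{"method": "send_rows", "body": {
  "rows": [
    [[-10,0,0,0,0,0,30],[-25,0,0,0,0,0,30],[-45,0,0,0,0,0,30],[-60,0,-5,0,0,0,20],[-70,0,-15,0,0,0,10],[-75,10,-15,0,0,0,0],[-75,40,-10,0,0,0,0],[-75,80,0,0,0,0,0]]
  ]
}}

```text
clock: 21.55
position: [0.4325, -0.2585, 0.1495]
ee_rot: [-1.135, 1.256, 1.133]
force: [0.5, -0.3, 0.3]
width: 0.004
```

```bash
python3 go.py .509 -.3085 .075 173.95;python3 - <<'E'
from h import *
for k,(c,(u0,v0,u1,v1)) in {"t":("top",(250,160,390,280)),"s":("side",(220,150,360,270))}.items():
    im,d=optics.get_image(c); cv2.imwrite(f"{c}7_raw.png",im[:,:,::-1]); np.save(f"{c}7_d.npy",d)
    cv2.imwrite(f"pics/{c}7.png",cv2.resize(im[v0:v1,u0:u1,::-1],None,fx=5,fy=5,interpolation=cv2.INTER_CUBIC))
for c in ("top","side"): print(c,[(r["confidence"],np.round(r["xy"],1),atz(c,r["xy"],.0655).round(4)) for r in finder.place_of(c,"button_top")][:2])
E
```

```text
clock 21.55 pos [ 432.5 -258.5  149.5] yang 174.17 tilt 0.05 F [ 0.5 -0.3  0.3] T [0.03 0.05 0.01] w 0.004 q [ 0.02  0.35  0.54  1.99 -0.23  0.86  2.15]
shift [ 74.5 -81.1 -41.9] turn [ 0.2 -0.1  0. ]
top []
side [(0.55, array([254.4, 225.5]), array([[ 0.4955, -0.3003,  0.0655]]))]
```

View pics/top7.png

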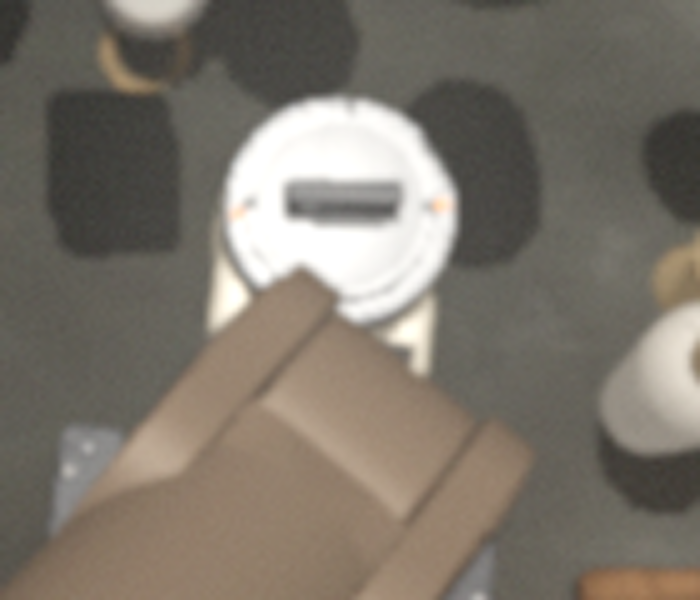

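View pics/side7.png

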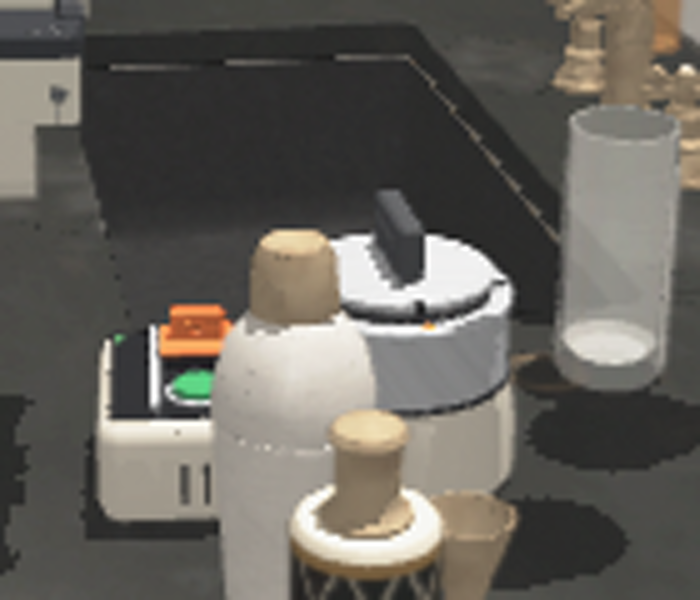

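The side crop shows the child lock at the far end, fin at (197,325), the green button exposed at (193,383), and the lid still locked. Next is the button at about (0.509, -0.311).

```bash
python3 go.py .509 -.311 .08 173.95
```

```text
clock 21.75 pos [ 432.  -257.6  149.7] yang 174.14 tilt 0.06 F [ 0.7 -0.6  0.3] T [ 0.02 -0.05 -0.03] w 0.004 q [ 0.02  0.35  0.54  1.99 -0.23  0.86  2.15]
shift [ 69.6 -82.  -45.3] turn [ 0.2  0.1 -0. ]
```

Emit:
{"method": "send_rows", "body": {
  "rows": [
    [[0,-15,-10,0,0,0,0],[0,-45,-27,0,0,0,0],[5,-72,-40,0,0,0,0],[20,-82,-45.3,0,0,0,0],[40,-82,-45.3,0,0,0,0],[55,-82,-45.3,0,0,0,0],[64,-82,-45.3,0,0,0,0],[64,-82,-45.3,0,0,0,0]]
  ]
}}

```text
clock: 22.55
position: [0.5097, -0.3109, 0.0845]
ee_rot: [-1.133, 1.256, 1.136]
force: [-0.1, -1.2, 0.1]
width: 0.007
```

```bash
python3 go.py .509 -.311 .0605 173.95;python3 - <<'E'
from h import *
im,d=optics.get_image("side"); cv2.imwrite("pics/side8.png",cv2.resize(im[170:250,220:320,::-1],None,fx=7,fy=7,interpolation=cv2.INTER_CUBIC))
E
```

```text
clock 22.55 pos [ 509.7 -310.9   84.5] yang 174.19 tilt 0.13 F [-0.1 -1.2  0.1] T [ 0.02  0.   -0.01] w 0.007 q [ 0.13  0.57  0.48  1.82 -0.34  0.83  2.25]
shift [24.   0.6 -0.2] turn [ 0.2  0.  -0.1]
```

View pics/side8.png

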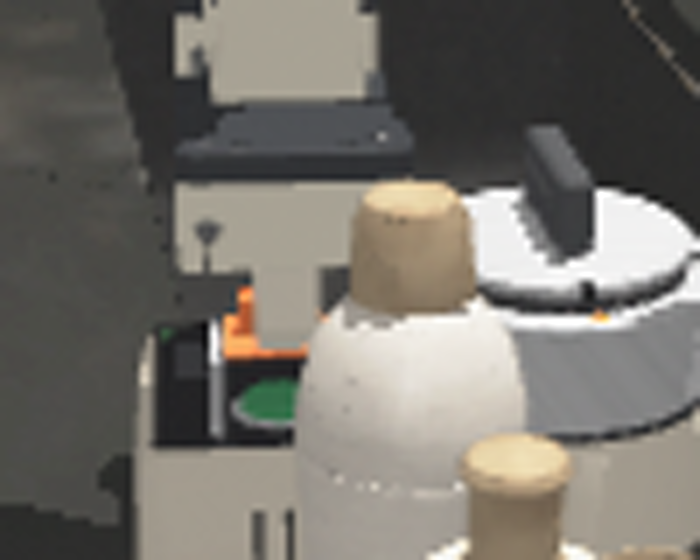

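The finger is over the green button at crop (285,345), with the button at (270,400). Pressing.

Emit:
{"method": "send_rows", "body": {
  "rows": [
    [[8,0.5,0,0,0,0,0],[14,0.5,0,0,0,0,0],[18,0.5,0,0,0,0,0],[22,0.5,0,0,0,0,0],[24.5,0.5,0,0,0,0,0],[24.5,0.5,0,0,0,0,0],[24.5,0.5,0,0,0,0,0],[24.5,0.5,0,0,0,0,0]]
  ]
}}

```text
clock: 23.4
position: [0.5099, -0.3113, 0.0618]
ee_rot: [-1.134, 1.255, 1.134]
force: [-3.0, 1.8, 7.5]
width: 0.007
```

```bash
python3 go.py .509 -.311 .0605 173.95
```

```text
clock 23.40 pos [ 509.9 -311.3   61.8] yang 174.19 tilt 0.03 F [-3.   1.8  7.5] T [ 0.5   0.51 -0.05] w 0.007 q [ 0.15  0.6   0.46  1.84 -0.37  0.78  2.27]
shift [1.3 0.9 0.2] turn [0.2 0.  0. ]
```

It is fully down: 7.5 N against the 5 N needed, at z 61.8 mm, held about 0.35 s so far. One more hold row, then up and away.

Emit:
{"method": "send_rows", "body": {
  "rows": [
    [[0.3,0,0,0,0,0,0],[-8,0,0,0,0,0,0],[-25,0,0,0,0,0,0],[-50,0,0,0,0,0,0],[-80,0,0,0,0,0,0],[-110,10,10,0,0,0,0],[-140,40,40,4,0,0,0],[-150,60,80,8,0,0,0]]
  ]
}}

```text
clock: 24.2
position: [0.4577, -0.2277, 0.2137]
ee_rot: [-1.027, 1.315, 1.021]
force: [1.2, 0.5, 1.8]
width: 0.005
```

Emit:
{"method": "send_rows", "body": {
  "rows": [
    [[0,10,30,4,0,0,0],[0,20,70,8,0,0,0],[0,25,110,12,0,0,0],[0,25,150,16,0,0,0],[0,25,185,20,0,0,0],[0,25,205,24,0,0,0],[0,25,210,24,0,0,0],[0,25,210,24,0,0,0]]
  ]
}}

```text
clock: 25.0
position: [0.4841, -0.0157, 0.2113]
ee_rot: [-0.713, 1.451, 0.713]
force: [-0.4, -0.7, -0.6]
width: 0.005
```

```bash
python3 go.py .509 -.311 .0605 173.95;python3 - <<'E'
from h import *
for k,(c,(u0,v0,u1,v1)) in {"t":("top",(250,160,390,280)),"s":("side",(220,150,360,270))}.items():
    im,d=optics.get_image(c); np.save(f"{c}9_d.npy",d)
    cv2.imwrite(f"pics/{c}9f.png",im[:,:,::-1])
    cv2.imwrite(f"pics/{c}9.png",cv2.resize(im[v0:v1,u0:u1,::-1],None,fx=5,fy=5,interpolation=cv2.INTER_CUBIC))
for t in ["jigger","cobbler_shaker","checker_mill","tumbler","muddler"]:
    for r in finder.place_of("top",t)[:1]: print(t,r["confidence"],atz("top",r["xy"],0).round(3))
E
```

```text
clock 25.00 pos [484.1 -15.7 211.3] yang 142.36 tilt 0.02 F [-0.4 -0.7 -0.6] T [-0.06  0.01 -0.01] w 0.005 q [-0.56  0.23  0.59  1.96 -0.16  0.99  1.02]
shift [ 150.9 -200.  -218.6] turn [-31.6  -0.    0. ]
jigger 0.79 [[ 0.598 -0.49   0.   ]]
cobbler_shaker 0.86 [[ 0.524 -0.466  0.   ]]
checker_mill 0.93 [[ 0.545 -0.546  0.   ]]
tumbler 0.8 [[ 0.765 -0.207  0.   ]]
muddler 0.71 [[ 0.43  -0.535  0.   ]]
```

View pics/top9.png

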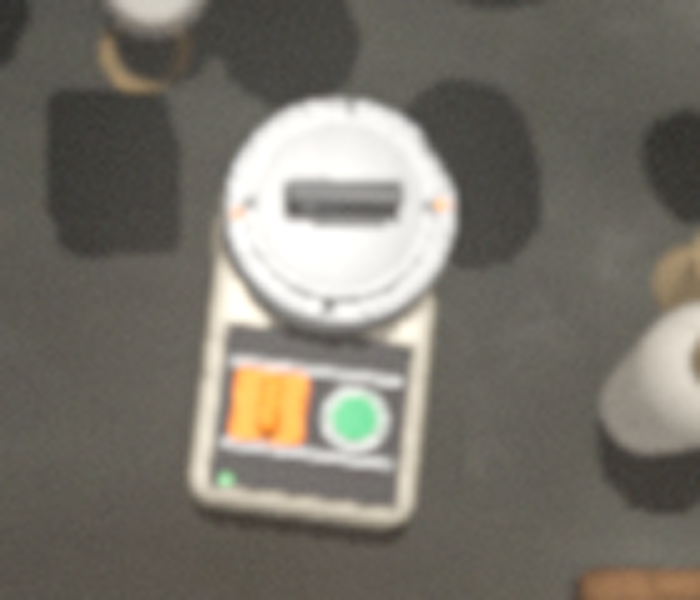

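View pics/side9.png

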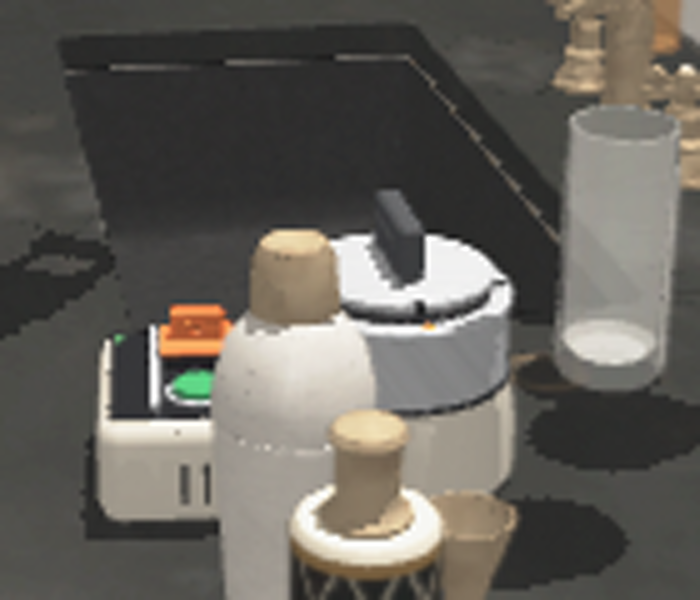

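View pics/top9f.png

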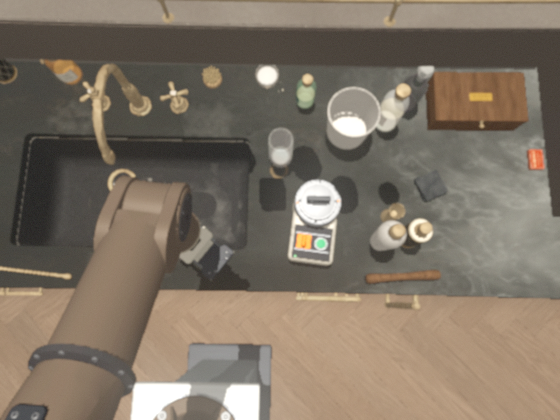

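The top view shows the lid on the bowl with its marks at the dots, the child lock at the far end (268,405), the button fully exposed at (355,416), and the arm clear. Last numeric checks: plate travel, and bystanders by image comparison, because the network's shaker estimate moved 12 mm.

Run:
```python
from h import *
a=cv2.imread("pics/top0.png");b=cv2.imread("pics/top9f.png")
for n,(u0,v0,u1,v1) in {"shaker+mill+jigger":(365,195,440,260),"muddler":(360,262,445,290),"tumbler":(262,122,298,185)}.items():
    A=cv2.cvtColor(a[v0:v1,u0:u1],6).astype(np.float32);B=cv2.cvtColor(b[v0:v1,u0:u1],6).astype(np.float32)
    print(n,np.abs(A-B).mean().round(2),np.abs(A-B).max(),cv2.phaseCorrelate(A,B))
def plate(im):
    h=cv2.cvtColor(im,cv2.COLOR_BGR2HSV); m=((h[...,0]>5)&(h[...,0]<22)&(h[...,1]>150)&(h[...,2]>120)); z=np.zeros_like(m); z[230:265,285:340]=m[230:265,285:340]
    v,u=np.nonzero(z); return atz("top",[[u.mean(),v.mean()]],.073)[0],len(u)
p,q=plate(a),plate(b); print(p,q,"travel",np.linalg.norm(q[0]-p[0]))
Q=cloud("top",np.load("top9_d.npy")); w=Q[175:230,290:346].reshape(-1,3); k=w[(w[:,2]>.138)&(w[:,2]<.155)]; print("bar z",np.median(k[:,2]),cv2.minAreaRect((k[:,:2]*1000).astype(np.float32)))
c5=lambda x,y:[250+(x+.5)/5-.5,160+(y+.5)/5-.5]
g=np.array([.611,-.299]);y=np.radians(-6.05);Rm=np.array([[np.cos(y),-np.sin(y)],[np.sin(y),np.cos(y)]])
for n,P,z in [("button",c5(355,416),.0655),("plate",c5(269,406),.07)]: 
    X=atz("top",[P],z)[0]; print(n,X.round(4),(Rm.T@(X[:2]-g)*1000).round(1))
print("button depth z",np.median(Q[242:245,319:323,2]))
```

```text
shaker+mill+jigger 1.35 9.0 ((0.5515362342141188, 0.003154935752334609), 0.9944208036528693)
muddler 1.41 6.0 ((-0.16890560748779393, -0.005799673064940336), 0.9745784691086522)
tumbler 2.23 12.0 ((-0.09747004865546671, 0.044217030847036654), 1.0390027095046308)
(array([ 0.5081271 , -0.30905348,  0.073     ]), 158) (array([ 0.51268933, -0.26770971,  0.073     ]), 111) travel 0.0415947225136322
bar z 0.14675617916921468 ((609.8429565429688, -296.6517028808594), (14.016249656677246, 59.094581604003906), 0.6203499436378479)
button [ 0.5101 -0.3103  0.0655] [-99.2 -21.9]
plate [ 0.5138 -0.2656  0.07  ] [-100.2   22.9]
button depth z 0.06636606351247909
```

```bash
python3 -c "
from cell import arm
print(arm.sign_off()); print(arm.observe()['clock'])"
```

```text
the job is handed in; nothing more can be done
None
the job is handed in; nothing more can be done
```

The lid is locked on the grinder, the child lock is fully open, and I pressed the start button and let it up again. I handed the job in at about 25 s on the robot's clock, with the arm clear of everything.

**What I did, in order:**
1. **Lid:** I gripped it by its bar, lowered it into the slots and pressed it onto the seal at about 9 N. I turned it clockwise until the torque jumped to 0.73 Nm, then let it spring up into the pockets.
2. **Child lock:** I slid it by its fin to the end stop, where the force rose to about 11 N.
3. **Button:** I pressed it with 7.5 N, against the 5 N or so it needs, for about half a second, then released it.

**Last checks:**
- **Lid height:** the bar top is at 146.8 mm, which puts the lid at about 96 mm. Before I let go, it also resisted being lifted.
- **Lid angle:** the bar sits about 83° from entry, 2 to 3° past the orange dots. That is near the edge of the 80° ± 3.4° allowed, but it is where the stop was.
- **Child lock:** the plate is 44.8 mm to the left of the button, against 45 mm fully open.
- **Button:** it reads up, at about 66 mm.
- **Other objects:** the before and after pictures of the five bystanders differ only by noise.

**Checks that disagreed:**
- The finder network put the shaker 12 mm from where it first had it, but the image comparison shows it did not move.
- The side camera reads about 2.5 mm too high, so I relied on the top camera and the measured forces for the fit.

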